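Set out the stacked pH buffer pots

TASK

The four pH buffer pots are stored in two stacks; set them out for calibrating the meter. Take the stacks apart and stand each pot flat inside the rim of the drip dish that has its cap's colour, setting it down gently and keeping every pot upright all the while. Leave the beaker and the amber bottle where they stand.

Things in the scene. Friction and masses are not known exactly. Their poses are not given: they have to be found in the camera images.
- red_pot: Screw-top buffer pot, upright cylinder 64 mm across and 52 mm tall, white sides and a flat red cap 16 mm high; about 0.14 kg. At the start it stands on the bench with one of the small pots (yellow or green, either may be on either big pot) on its cap. Origin: centre of the underside, z up.
- blue_pot: Screw-top buffer pot, upright cylinder 64 mm across and 52 mm tall, white sides and a flat blue cap 16 mm high; about 0.14 kg. At the start it stands on the bench with one of the small pots (yellow or green, either may be on either big pot) on its cap. Origin: centre of the underside, z up.
- yellow_pot: Small screw-top buffer pot, upright cylinder 38 mm across and 46 mm tall, white sides and a flat yellow cap 16 mm high; about 0.05 kg. At the start it stands on the cap of the red or the blue pot, roughly centred, so its underside is 52 mm above the bench. Origin: centre of the underside, z up.
- green_pot: Small screw-top buffer pot, upright cylinder 38 mm across and 46 mm tall, white sides and a flat green cap 16 mm high; about 0.05 kg. At the start it stands on the cap of the red or the blue pot, roughly centred, so its underside is 52 mm above the bench. Origin: centre of the underside, z up.
- red_dish: Red drip dish, fixed to the bench: round, flat floor 4 mm thick, upright rim 4 mm wide whose top is 7 mm above the bench (3 mm above the floor); 100 mm across outside, 92 mm inside, so the red pot has 14 mm to spare all round. Origin: centre of the underside at bench height, z up.
- blue_dish: Blue drip dish, fixed to the bench: round, flat floor 4 mm thick, upright rim 4 mm wide whose top is 7 mm above the bench (3 mm above the floor); 100 mm across outside, 92 mm inside, so the blue pot has 14 mm to spare all round. Origin: centre of the underside at bench height, z up.
- yellow_dish: Yellow drip dish, fixed to the bench: round, flat floor 4 mm thick, upright rim 4 mm wide whose top is 7 mm above the bench (3 mm above the floor); 74 mm across outside, 66 mm inside, so the yellow pot has 14 mm to spare all round. Origin: centre of the underside at bench height, z up.
- green_dish: Green drip dish, fixed to the bench: round, flat floor 4 mm thick, upright rim 4 mm wide whose top is 7 mm above the bench (3 mm above the floor); 74 mm across outside, 66 mm inside, so the green pot has 14 mm to spare all round. Origin: centre of the underside at bench height, z up.
- beaker: Bystander: empty clear glass beaker standing on the bench, 66 mm across, 78 mm tall, loose. Origin: centre of the underside.
- amber_bottle: Bystander: amber glass bottle with a white cap standing on the bench, 44 mm across, 75 mm tall, loose. Origin: centre of the underside.

How it is judged:
By the outcome, as a careful person would: the job done as asked, in the order asked, and still so for the second after the job is handed in, with the robot touching nothing.
It also fails if it takes over 115 s, if anything falls off the work surface, if the arm or the gripper's body presses on something with over 40 N, if the wrist force passes 120 N, or if a joint passes its speed limit or range.

ROBOT

A 6-joint arm with a two-finger parallel gripper is mounted at the origin on the work surface. World frame = base frame: x ahead of the robot, y to its left, z up, the work surface at z = 0. Lengths are in m, angles in degrees, forces in N, time in s.
With the tool pointing down it reaches from about 0.3 to 0.75 m from the base axis. Payload 8.5 kg.
Tool frame: the origin (TCP) lies midway between the tips of the shut fingers; the grasp point (between the pads) lies 19 mm behind it; z points along the fingers, y is the line along which they close (so a half turn about z gives the same grasp; the last joint's range is limited). The gripper opens to 85 mm and grips with 20 to 120 N. Pads are 22 mm wide; open, the fingers measure 114 mm over their backs; the gripper's body (76 mm by 85 mm) begins 54 mm behind the grasp point. The pads swing forward as they close: fully open they stand 13 mm farther back than shut.
Start: joints at [-83.211, 21.807, 74.336, -0, 83.858, -12.336], TCP at [0.18, -0.52, 0.231] pointing down, gripper open.
Joint ranges: [-178.18, 178.18], [-50.72, 133.34], [12.68, 142.11], [-81.47, 261.47], [9.98, 163.14], [-165.26, 165.26]. Speed limits (degrees/s): [136.94, 136.94, 180, 180, 180, 180].

INTERFACE

Orientations are given as a 3x3 rotation matrix whose columns are the frame's x, y, z axes.
In Python, from rig import monitor, optics, close_job, models gives the robot as it stands.
- The arm moves only by the tool step_arm, never from a script. Its arguments are lists of equal length, an entry for each row: "fingers": the closure, from -1 (fully open) to 1 (shut); "travel": the shift along the tool's x, y, z scaled (see below), a list of three; "twist": the turn about the tool's z scaled (see below). In form: {"fingers": [fingers, ...], "travel": [[tx, ty, tz], ...], "twist": [twist, ...]}. A call has 1 to 10 rows; each row shifts and turns the commanded pose from where the row before left it, along the tool's axes as they then stand; what a row does not reach is not made up. The controller multiplies each number of a shift by 100 mm and each number of a turn by pi rad. A row lasts 1/8 s, in which the tool goes at most 62.5 mm and 10.7 degrees, less where a joint would pass 70% of its speed; a pose out of reach is approached as far as the arm can. A call with a number of a shift or a turn outside -1 to 1 is refused whole. A call with a gripper value outside its range is refused whole. The fingers move at their own pace and stop on an object; "force" is the grip in N (left out, the last holds). Time passes only in rows, so rows that do not move let the fingers close. It gives the time, the measured TCP pose, the force, the opening and the grip force at its end, in the units of the state.
- monitor.observe(): the state, without advancing time (a new reading comes with each control period).
- optics.get_image(name): name is "scene" or "top"; returns (picture, depth): 480x640x3 uint8, blue, green, red; 480x640 float32, m along the optical axis (not along the pixel's ray), 0 where there is no reading.
- optics.get_calibration(name): a dict with "vertical_fov" (degrees; the focal length in pixels is half the picture's height over the tangent of half this angle, whatever the lens; pixels are square), "cx", "cy" (the principal point, pixels), "world_from_camera" (4x4, takes a point from camera to world coordinates). Camera axes: x right, y up, looking along -z (the intrinsics and any distortion apply to the point x, -y, -z); pixel columns grow to the right and rows downward; lengths in m; the calibration is good to about 2 mm. A picture is of the moment at which its call begins. get_calibration takes no time and is no camera call.
- close_job(): hands the job in; it is judged then, once.
Trained networks look in the newest picture that a camera, given by its name, has taken for a name from the list of things; names that differ only in an ending like _2 or _b are one class to them, and where a whole thing is asked for, a point or a joint stands for the part that bears it (a point fixed in the world has none). Each returns a list of dicts, best first, with "confidence" (0 to 1); they miss things now and then, are a little off and sometimes report something else, mostly with a low value. They report only what shows in the picture. A call takes as long as a camera call.
- models.trace(camera, query): "mask" (480x640 bool, what is visible of it) and "point" ([column, row] in pixels, amid what is visible of it).
- models.landmark_of(camera, query): "point" ([column, row] in pixels: a listed point, or the origin of a listed thing).
The state is a dict: "time_s": time; "q": joint angles; "qvel": joint speeds; "joint_efforts": joint torques, N m; "position": TCP position; "tool_rot": TCP orientation; "ft_force": force on the tool from outside, world axes, zero at the start; "wrist_torque": the same for the moment, N m; "grip_width": finger opening in m; "gripper_force": force on a finger pad.
Only numpy, scipy, OpenCV 4.12 (cv2) and the standard library are available. Lean on these libraries where they do the work, as an engineer would, in place of code of your own. Each camera call takes 0.05 s, during which the arm holds its last target. There are 200 camera calls.

## Working session

There is one attempt and no reset: what is moved stays moved. The work goes in short steps, Python scripts to look and compute and a tool call to move; the robot and the scene stay as the last step left them, time stands still between calls to the robot, and variables do not carry over. Pictures are saved under pics/ and viewed, at most 14 in all, crops included, and the job is handed in when it is done.

Besides the shell and the picture viewer there is one more tool, called as name([rows], argument=value, ...), one row to a line, values as JSON. step_arm: Moves the arm, as the interface text tells. Its arguments: {"type":"object","properties":{"fingers":{"type":"array","items":{"type":"number"}},"travel":{"type":"array","items":{"type":"array","items":{"type":"number"}}},"twist":{"type":"array","items":{"type":"number"}},"force":{"type":"number"}},"required":["fingers","travel","twist"]}

```bash
mkdir -p pics
cat > h.py <<'E'
import numpy as np,cv2
from rig import monitor,optics,models
def world(name,u,v,d):
    c=optics.get_calibration(name);f=240/np.tan(np.radians(c["vertical_fov"])/2)
    p=np.array([(u-c["cx"])/f*d,-(v-c["cy"])/f*d,-d,np.ones_like(d)]) 
    return (np.array(c["world_from_camera"])@p)[:3]
E
python3 - <<'E'
from h import *
for n in("scene","top"):
    im,d=optics.get_image(n);cv2.imwrite(f"pics/{n}0.png",im);np.save(f"{n}d.npy",d)
    print(n,{k:np.round(v,3).tolist() if not isinstance(v,str) else v for k,v in optics.get_calibration(n).items()})
    for q in "red_pot blue_pot yellow_pot green_pot red_dish blue_dish yellow_dish green_dish beaker amber_bottle".split():
        for r in models.trace(n,q)[:2]:
            m=r["mask"]&(d>0);v,u=np.nonzero(m)
            if len(u)<5: print(q,"few");continue
            P=world(n,u.astype(float),v.astype(float),d[m]); z=np.percentile(P[2],95); t=abs(P[2]-z)<.004
            lo,hi=np.percentile(P[:2,t],[1,99],axis=1)
            print(n,q,round(r["confidence"],2),np.round(r["point"]),len(u),"ztop",z.round(4),"ctr",((lo+hi)/2).round(4),"size",(hi-lo).round(3))
s=monitor.observe();print(s)
E
```

```text
scene {'vertical_fov': 51.064, 'cx': 328.16, 'cy': 235.146, 'world_from_camera': [[-0.139, -0.591, 0.794, 1.348], [0.99, -0.091, 0.105, 0.105], [0.01, 0.801, 0.598, 0.663], [0.0, 0.0, 0.0, 1.0]]}
scene red_pot 0.78 [369. 231.] 792 ztop 0.0515 ctr [0.4679 0.0813] size [0.048 0.06 ]
scene red_pot 0.37 [372. 279.] 855 ztop 0.0062 ctr [0.6037 0.0942] size [0.072 0.069]
scene blue_pot 0.87 [282. 273.] 856 ztop 0.0517 ctr [ 0.6284 -0.0817] size [0.057 0.06 ]
scene yellow_pot 0.87 [280. 250.] 550 ztop 0.0981 ctr [ 0.631  -0.0815] size [0.036 0.035]
scene yellow_pot 0.42 [205. 221.] 916 ztop 0.0064 ctr [ 0.4592 -0.3021] size [0.096 0.093]
scene green_pot 0.81 [374. 212.] 477 ztop 0.0976 ctr [0.4563 0.0832] size [0.038 0.035]
scene blue_dish 0.95 [205. 217.] 936 ztop 0.0065 ctr [ 0.4588 -0.3025] size [0.096 0.094]
scene yellow_dish 0.63 [465. 241.] 536 ztop 0.0059 ctr [0.4418 0.2849] size [0.07  0.068]
scene green_dish 0.61 [375. 280.] 826 ztop 0.0063 ctr [0.6037 0.0942] size [0.072 0.069]
scene beaker 0.68 [471. 280.] 1517 ztop 0.0762 ctr [0.6162 0.2748] size [0.066 0.062]
scene amber_bottle
[... 1428 characters left out ...]
7365e+01, -1.23369167e+01]), 'qvel': array([-0.13895473, -0.05133105, -0.02325253, -0.15521018,  0.02015762,
        0.03235348]), 'joint_efforts': array([-3.03176357e-04, -4.48333025e+01, -2.31462640e+01, -1.62852630e-04,
        5.29222452e-04, -1.75656294e-05]), 'position': array([ 0.18018687, -0.51961447,  0.23132875]), 'tool_rot': array([[ 9.44803109e-01,  3.27638649e-01,  4.19726902e-06],
       [ 3.27638649e-01, -9.44803109e-01,  1.45841133e-05],
       [ 8.74391202e-06, -1.24039281e-05, -1.00000000e+00]]), 'ft_force': array([-0.70022608,  0.27347331, -0.11905108]), 'wrist_torque': array([ 0.02954865, -0.04318016, -0.03295827]), 'gripper_force': 0.0, 'grip_width': 0.08521354533838289}
```

View pics/top0.png

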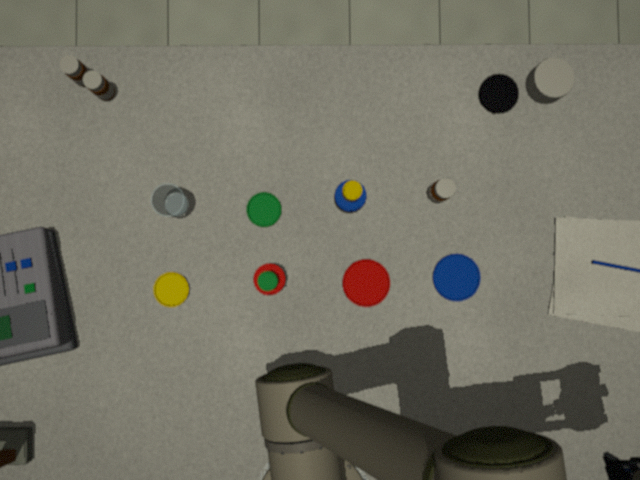

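View pics/scene0.png

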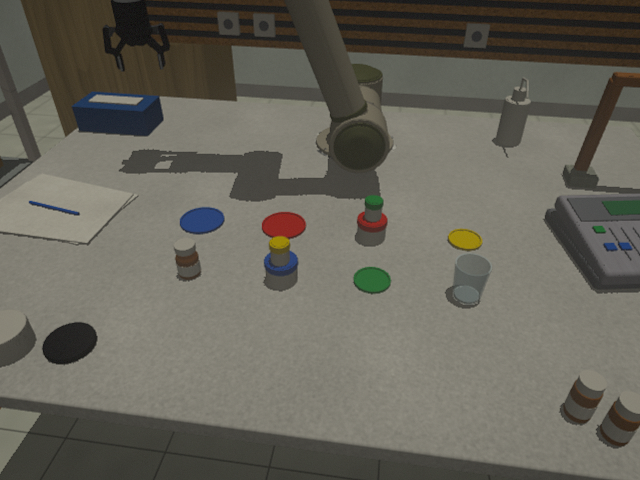

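The pictures agree with the networks: green sits on red (top view ~268,281) and yellow on blue (~352,189). The dishes are at (366,283) red, (456,277) blue, (172,289) yellow and (264,209) green, and the other detections are spurious. The two cameras differ by about 4 mm in x and 3 mm in y, so I'll average them.

step_arm([
  [0,0,0],
  [0,0,0],
  [0.2,-0.43,0],
  [0.2,-0.43,0],
  [0.2,-0.43,0],
  [0.2,-0.43,0],
  [0.2,-0.43,0],
  [0.2,-0.43,0],
  [0.2,-0.43,0],
  [0.2,-0.43,0],
], fingers=[-1,-1,-1,-1,-1,-1,-1,-1,-1,-1], twist=[0.053,0.053,0,0,0,0,0,0,0,0], force=25)

```text
time_s: 2.35
position: [0.3403, -0.1741, 0.2315]
tool_rot: [[1.0, 0.0, 0.001], [0.0, -1.0, -0.0], [0.001, 0.0, -1.0]]
ft_force: [0.9, -0.7, -1.1]
grip_width: 0.0853
gripper_force: 0.0
```

step_arm([
  [0.163,-0.365,0],
  [0.163,-0.365,0],
  [0.163,-0.365,0],
  [0.163,-0.365,0],
  [0.163,-0.365,0],
  [0.163,-0.365,0],
  [0.163,-0.365,0],
  [0,0,0.4],
  [0,0,0.4],
  [0,0,0.2],
], fingers=[-1,-1,-1,-1,-1,-1,-1,-1,-1,-1], twist=[0,0,0,0,0,0,0,0,0,0])

```text
time_s: 3.6
position: [0.4531, 0.0803, 0.1296]
tool_rot: [[1.0, 0.001, -0.002], [0.001, -1.0, 0.0], [-0.002, -0.0, -1.0]]
ft_force: [0.1, -0.3, 0.6]
grip_width: 0.0855
gripper_force: 0.0
```

step_arm([
  [0,0,0.2],
  [0,0,0.2],
  [0,0,0.2],
  [0,0,0.1],
  [0,0,0],
  [0,0,0],
  [0,0,0],
  [0,0,0],
  [0,0,0],
  [0,0,0],
], fingers=[-1,-1,-1,-1,1,1,1,1,1,1], twist=[0,0,0,0,0,0,0,0,0,0])

```text
time_s: 4.85
position: [0.4542, 0.0801, 0.062]
tool_rot: [[1.0, 0.001, 0.002], [0.001, -1.0, -0.0], [0.002, 0.0, -1.0]]
ft_force: [-0.9, 0.4, 6.5]
grip_width: 0.0375
gripper_force: 24.9
```

step_arm([
  [0,0,-0.02],
  [0,0,-0.05],
  [0,0,-0.15],
  [0,0,-0.2],
  [0,0,-0.2],
  [0,0,0],
], fingers=[1,1,1,1,1,1], twist=[0,0,0,0,0,0])

```text
time_s: 5.6
position: [0.4544, 0.0801, 0.1244]
tool_rot: [[1.0, 0.001, 0.003], [0.001, -1.0, -0.0], [0.003, 0.0, -1.0]]
ft_force: [0.1, 0.1, -0.6]
grip_width: 0.0375
gripper_force: 25.1
```

Run:
```python
from h import *
for n in("scene","top"):
    im,d=optics.get_image(n);cv2.imwrite(f"pics/{n}1.png",im[120:360,140:460] if n=="scene" else im)
    for q in ["red_pot","green_pot"]:
        for r in models.trace(n,q)[:2]:
            m=r["mask"]&(d>0);v,u=np.nonzero(m)
            P=world(n,u.astype(float),v.astype(float),d[m]); z=np.percentile(P[2],95); t=abs(P[2]-z)<.004
            lo,hi=np.percentile(P[:2,t],[1,99],axis=1)
            print(n,q,round(r["confidence"],2),np.round(r["point"]),len(u),"z",z.round(4),np.percentile(P[2],3).round(4),"ctr",((lo+hi)/2).round(4),"size",(hi-lo).round(3))
```

```text
scene red_pot 0.71 [369. 227.] 897 z 0.0519 0.0035 ctr [0.4615 0.0817] size [0.058 0.059]
scene green_pot 0.6 [375. 187.] 515 z 0.1598 -0.0018 ctr [0.4594 0.0819] size [0.032 0.037]
```

View pics/scene1.png

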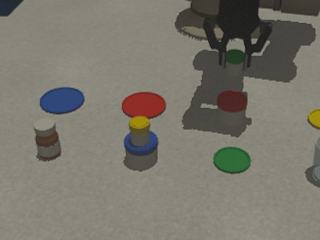

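Green is held upright (crop ~235,62) and red hasn't moved. Next I carry green to its dish.

step_arm([
  [0.2,-0.02,0],
  [0.33,-0.03,0],
  [0.37,-0.03,0],
  [0.37,-0.03,0],
  [0.2,-0.01,0],
  [0,0,0.3],
  [0,0,0.3],
  [0,0,0.3],
  [0,0,0.1],
  [0,0,0],
], fingers=[1,1,1,1,1,1,1,1,1,1], twist=[0,0,0,0,0,0,0,0,0,0])

```text
time_s: 7.15
position: [0.6008, 0.0922, 0.0231]
tool_rot: [[1.0, 0.001, -0.001], [0.001, -1.0, 0.0], [-0.001, -0.0, -1.0]]
ft_force: [0.6, 0.5, -0.2]
grip_width: 0.0373
gripper_force: 25.2
```

step_arm([
  [0,0,0.02],
  [0,0,0.02],
  [0,0,0.02],
  [0,0,0.02],
  [0,0,0.01],
  [0,0,0],
], fingers=[1,1,1,1,1,1], twist=[0,0,0,0,0,0])

```text
time_s: 7.9
position: [0.6008, 0.0922, 0.0143]
tool_rot: [[1.0, 0.001, -0.0], [0.001, -1.0, 0.0], [-0.0, -0.0, -1.0]]
ft_force: [0.6, 0.4, 0.2]
grip_width: 0.0369
gripper_force: 25.2
```

step_arm([
  [0,0,0.007],
  [0,0,0],
], fingers=[1,1], twist=[0,0])

```text
time_s: 8.15
position: [0.6009, 0.0922, 0.0141]
tool_rot: [[1.0, 0.001, 0.0], [0.001, -1.0, -0.0], [0.0, 0.0, -1.0]]
ft_force: [-2.2, 0.1, 4.7]
grip_width: 0.0371
gripper_force: 25.5
```

step_arm([
  [0,0,0],
  [0,0,0],
  [0,0,0],
  [0,0,0],
  [0,0,0],
  [0,0,0],
], fingers=[0,-0.2,-0.5,-1,-1,-1], twist=[0,0,0,0,0,0])

```text
time_s: 8.9
position: [0.6008, 0.0922, 0.0136]
tool_rot: [[1.0, 0.001, -0.0], [0.001, -1.0, -0.0], [-0.0, 0.0, -1.0]]
ft_force: [-0.6, 1.0, 0.2]
grip_width: 0.0855
gripper_force: 0.0
```

step_arm([
  [0,0,-0.1],
  [0,0,-0.3],
  [0,0,-0.5],
  [0,0,-0.25],
  [0.055,0.35,0],
  [0.055,0.35,0],
  [0.055,0.35,0],
  [0.055,0.35,0],
  [0.05,0.35,0],
  [0,0,0],
], fingers=[-1,-1,-1,-1,-1,-1,-1,-1,-1,-1], twist=[0,0,0,0,0,0,0,0,0,0])

```text
time_s: 10.15
position: [0.6281, -0.085, 0.1291]
tool_rot: [[1.0, -0.002, 0.001], [-0.002, -1.0, -0.0], [0.001, 0.0, -1.0]]
ft_force: [-0.2, 0.4, 0.4]
grip_width: 0.0854
gripper_force: 0.0
```

step_arm([
  [0,-0.025,0.2],
  [0,0,0.2],
  [0,0,0.2],
  [0,0,0.07],
  [0,0,0],
  [0,0,0],
  [0,0,0],
  [0,0,0],
  [0,0,0],
  [0,0,0],
], fingers=[-1,-1,-1,-1,1,1,1,1,1,1], twist=[0,0,0,0,0,0,0,0,0,0])

```text
time_s: 11.4
position: [0.6284, -0.0803, 0.0626]
tool_rot: [[1.0, 0.001, 0.002], [0.001, -1.0, -0.0], [0.002, 0.0, -1.0]]
ft_force: [-0.8, 0.7, 5.1]
grip_width: 0.0372
gripper_force: 25.3
```

step_arm([
  [0,0,-0.02],
  [0,0,-0.05],
  [0,0,-0.15],
  [0,0,-0.3],
  [0,0,-0.3],
  [0,0,-0.1],
  [0,0,0],
], fingers=[1,1,1,1,1,1,1], twist=[0,0,0,0,0,0,0])

```text
time_s: 12.28
position: [0.6279, -0.0803, 0.1539]
tool_rot: [[1.0, 0.001, 0.001], [0.001, -1.0, -0.0], [0.001, 0.0, -1.0]]
ft_force: [0.3, -0.4, -1.3]
grip_width: 0.037
gripper_force: 25.2
```

step_arm([
  [-0.1,-0.2,0],
  [-0.2,-0.4,0],
  [-0.24,-0.46,0],
  [-0.24,-0.46,0],
  [-0.24,-0.46,0],
  [-0.24,-0.46,0],
  [-0.24,-0.46,0],
  [-0.2,-0.4,0],
  [-0.15,-0.25,0],
  [-0.04,-0.1,0],
], fingers=[1,1,1,1,1,1,1,1,1,1], twist=[0,0,0,0,0,0,0,0,0,0])

```text
time_s: 13.52
position: [0.4374, 0.2854, 0.1526]
tool_rot: [[1.0, 0.003, -0.002], [0.003, -1.0, -0.001], [-0.002, 0.001, -1.0]]
ft_force: [-0.5, -0.9, -0.2]
grip_width: 0.0373
gripper_force: 25.2
```

step_arm([
  [0,0,0.2],
  [0,0,0.4],
  [0,0,0.4],
  [0,0,0.2],
  [0,0,0.08],
  [0,0,0],
], fingers=[1,1,1,1,1,1], twist=[0,0,0,0,0,0])

```text
time_s: 14.28
position: [0.4389, 0.2842, 0.0254]
tool_rot: [[1.0, 0.0, -0.001], [0.0, -1.0, -0.0], [-0.001, 0.0, -1.0]]
ft_force: [0.4, 0.2, -0.4]
grip_width: 0.0376
gripper_force: 25.3
```

step_arm([
  [0,0,0.02],
  [0,0,0.02],
  [0,0,0.02],
  [0,0,0.02],
  [0,0,0.02],
  [0,0,0.01],
  [0,0,0],
], fingers=[1,1,1,1,1,1,1], twist=[0,0,0,0,0,0,0])

```text
time_s: 15.15
position: [0.4387, 0.2846, 0.0146]
tool_rot: [[1.0, 0.001, 0.0], [0.001, -1.0, 0.0], [0.0, -0.0, -1.0]]
ft_force: [0.5, 0.1, -0.3]
grip_width: 0.0375
gripper_force: 25.3
```

step_arm([
  [0,0,0.007],
  [0,0,0],
], fingers=[1,1], twist=[0,0])

```text
time_s: 15.4
position: [0.4387, 0.2846, 0.0146]
tool_rot: [[1.0, 0.001, 0.001], [0.001, -1.0, 0.0], [0.001, -0.0, -1.0]]
ft_force: [-2.4, -1.2, 7.0]
grip_width: 0.0373
gripper_force: 26.0
```

step_arm([
  [0,0,0],
  [0,0,0],
  [0,0,0],
  [0,0,0],
  [0,0,0],
  [0,0,-0.1],
  [0,0,-0.3],
  [0,0,-0.4],
  [0,0,-0.3],
  [0,0,0],
], fingers=[0,-0.2,-0.5,-1,-1,-1,-1,-1,-1,-1], twist=[0,0,0,0,0,0,0,0,0,0])

```text
time_s: 16.65
position: [0.4396, 0.285, 0.1265]
tool_rot: [[1.0, 0.001, 0.005], [0.001, -1.0, 0.002], [0.005, -0.002, -1.0]]
ft_force: [-0.4, -1.3, -0.8]
grip_width: 0.0855
gripper_force: 0.0
```

Run:
```python
from h import *
for n in("scene","top"):
    im,d=optics.get_image(n);cv2.imwrite(f"pics/{n}2.png",im)
    for q in ["red_pot","blue_pot","green_pot","yellow_pot","red_dish","blue_dish"]:
        for r in models.trace(n,q)[:1]:
            m=r["mask"]&(d>0);v,u=np.nonzero(m)
            P=world(n,u.astype(float),v.astype(float),d[m]); z=np.percentile(P[2],95); t=abs(P[2]-z)<.004
            lo,hi=np.percentile(P[:2,t],[1,99],axis=1)
            print(n,q,round(r["confidence"],2),np.round(r["point"]),len(u),"z",z.round(4),"ctr",((lo+hi)/2).round(4),"size",(hi-lo).round(3))
```

```text
scene red_pot 0.94 [369. 229.] 849 z 0.052 ctr [0.4613 0.0817] size [0.058 0.059]
scene blue_pot 0.59 [204. 220.] 940 z 0.0064 ctr [ 0.4593 -0.3027] size [0.096 0.095]
scene green_pot 0.94 [370. 273.] 489 z 0.0498 ctr [0.6048 0.0924] size [0.035 0.036]
scene yellow_pot 0.85 [464. 230.] 426 z 0.0497 ctr [0.4406 0.2842] size [0.036 0.034]
scene red_dish 0.75 [285. 228.] 1011 z 0.0067 ctr [ 0.4488 -0.1156] size [0.097 0.094]
scene blue_dish 0.81 [203. 219.] 964 z 0.0065 ctr [ 0.4594 -0.3031] size [0.096 0.095]
top red_pot 0.93 [268. 278.] 839 z 0.0549 ctr [0.4561 0.0797] size [0.059 0.057]
top blue_pot 0.93 [348. 196.] 871 z 0.0552 ctr [ 0.6215 -0.0846] size [0.056 0.058]
top green_pot 0.71 [262. 208.] 310 z 0.0527 ctr [0.5986 0.0896] size [0.034 0.036]
top yellow_pot 0.5 [170. 284.] 39 z 0.0525 ctr [0.4501 0.2775] size [0.006 0.015]
top red_dish 0.75 [367. 284.] 1799 z 0.0086 ctr [ 0.4458 -0.118 ] size [0.093 0.095]
top blue_dish 0.74 [169. 287.] 35 z 0.0523 ctr [0.4501 0.278 ] size [0.006 0.016]
```

View pics/scene2.png

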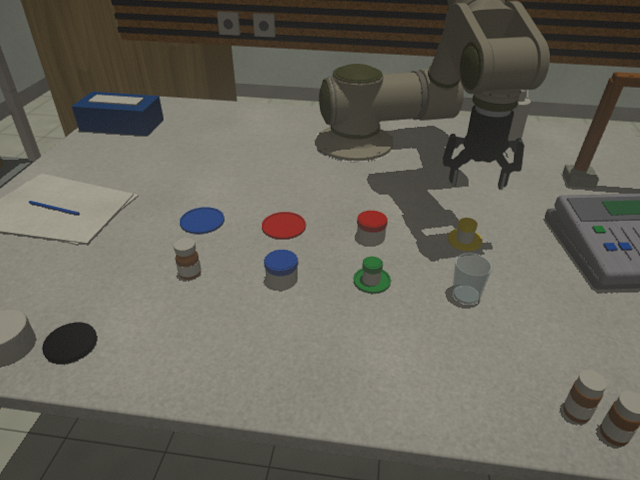

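Green (scene 372,275) and yellow (465,235) stand in their dishes. Next is red, at about (0.459, 0.081).

step_arm([
  [0.03,0.2,0],
  [0.04,0.4,0],
  [0.04,0.45,0],
  [0.04,0.45,0],
  [0.03,0.35,0],
  [0.01,0.2,0],
  [0,0,0.3],
  [0,0,0],
], fingers=[-1,-1,-1,-1,-1,-1,-1,-1], twist=[0,0,0,0,0,0,0,0])

```text
time_s: 18.35
position: [0.4569, 0.0795, 0.0929]
tool_rot: [[1.0, 0.0, -0.004], [0.0, -1.0, 0.0], [-0.004, -0.0, -1.0]]
ft_force: [0.2, -1.0, -0.3]
grip_width: 0.0853
gripper_force: 0.0
```

step_arm([
  [0.01,-0.01,0.2],
  [0,0,0.2],
  [0,0,0.2],
  [0,0,0.19],
  [0,0,0],
  [0,0,0],
  [0,0,0],
  [0,0,0],
  [0,0,0],
  [0,0,0],
], fingers=[-1,-1,-1,-1,-1,1,1,1,1,1], twist=[0,0,0,0,0,0,0,0,0,0], force=35)

```text
time_s: 19.6
position: [0.4595, 0.0806, 0.0161]
tool_rot: [[1.0, 0.001, 0.002], [0.001, -1.0, -0.0], [0.002, 0.0, -1.0]]
ft_force: [-1.2, 0.1, 6.9]
grip_width: 0.0631
gripper_force: 37.9
```

step_arm([
  [0,0,-0.02],
  [0,0,-0.05],
  [0,0,-0.2],
  [0,0,-0.3],
  [0,0,-0.2],
  [0,0,0],
], fingers=[1,1,1,1,1,1], twist=[0,0,0,0,0,0])

```text
time_s: 20.35
position: [0.4594, 0.0806, 0.0931]
tool_rot: [[1.0, 0.001, 0.003], [0.001, -1.0, -0.0], [0.003, 0.0, -1.0]]
ft_force: [-0.4, -0.5, -1.4]
grip_width: 0.0628
gripper_force: 38.9
```

step_arm([
  [-0.02,0.2,0],
  [-0.02,0.35,0],
  [-0.02,0.42,0],
  [-0.02,0.42,0],
  [-0.02,0.35,0],
  [-0.02,0.23,0],
  [0,0,0],
  [0,0,0.3],
  [0,0,0.25],
  [0,0,0.08],
], fingers=[1,1,1,1,1,1,1,1,1,1], twist=[0,0,0,0,0,0,0,0,0,0])

```text
time_s: 21.6
position: [0.4462, -0.1151, 0.0275]
tool_rot: [[1.0, 0.002, -0.003], [0.002, -1.0, 0.002], [-0.003, -0.002, -1.0]]
ft_force: [0.8, 0.6, -1.2]
grip_width: 0.0632
gripper_force: 39.0
```

step_arm([
  [0,0,0.02],
  [0,0,0.02],
  [0,0,0.02],
  [0,0,0.02],
  [0,0,0.01],
  [0,0,0],
], fingers=[1,1,1,1,1,1], twist=[0,0,0,0,0,0])

```text
time_s: 22.35
position: [0.447, -0.1165, 0.0202]
tool_rot: [[1.0, 0.001, 0.0], [0.001, -1.0, -0.0], [0.0, 0.0, -1.0]]
ft_force: [-1.5, 1.2, 2.8]
grip_width: 0.0631
gripper_force: 39.3
```

step_arm([
  [0,0,0],
  [0,0,0],
  [0,0,0],
  [0,0,0],
  [0,0,0],
  [0,0,-0.1],
  [0,0,-0.2],
  [0,0,-0.3],
  [0,0,-0.2],
  [0,0,0],
], fingers=[-0.5,-0.7,-1,-1,-1,-1,-1,-1,-1,-1], twist=[0,0,0,0,0,0,0,0,0,0])

```text
time_s: 23.6
position: [0.4476, -0.1167, 0.1014]
tool_rot: [[1.0, 0.001, 0.003], [0.001, -1.0, -0.002], [0.003, 0.002, -1.0]]
ft_force: [0.8, -0.3, 0.3]
grip_width: 0.0853
gripper_force: 0.0
```

Run:
```python
from h import *
for n in("scene","top"):
    im,d=optics.get_image(n)
    for q in ["blue_pot","red_pot"]:
        for r in models.trace(n,q)[:2]:
            m=r["mask"]&(d>0);v,u=np.nonzero(m)
            P=world(n,u.astype(float),v.astype(float),d[m]); z=np.percentile(P[2],95); t=abs(P[2]-z)<.004
            lo,hi=np.percentile(P[:2,t],[1,99],axis=1)
            print(n,q,round(r["confidence"],2),np.round(r["point"]),len(u),"z",z.round(4),"ctr",((lo+hi)/2).round(4),"size",(hi-lo).round(3))
print(monitor.observe()["position"])
```

```text
scene blue_pot 0.72 [280. 266.] 1129 z 0.0522 ctr [ 0.6257 -0.0816] size [0.059 0.058]
scene red_pot 0.69 [282. 212.] 905 z 0.0562 ctr [ 0.4488 -0.1153] size [0.06  0.059]
top blue_pot 0.92 [348. 196.] 925 z 0.0547 ctr [ 0.6206 -0.0838] size [0.058 0.056]
top red_pot 0.31 [172. 199.] 959 z 0.0776 ctr [0.6129 0.2715] size [0.06  0.062]
[ 0.44667863 -0.11627297  0.09924434]
```

step_arm([
  [0.2,-0.05,0],
  [0.4,-0.08,0],
  [0.5,-0.08,0],
  [0.4,-0.08,0],
  [0.26,-0.05,0],
  [0,0,0.1],
  [0,0,0],
], fingers=[-1,-1,-1,-1,-1,-1,-1], twist=[0,0,0,0,0,0,0])

```text
time_s: 24.78
position: [0.6215, -0.0821, 0.0883]
tool_rot: [[1.0, 0.001, -0.004], [0.001, -1.0, 0.001], [-0.004, -0.001, -1.0]]
ft_force: [0.3, -0.2, 0.2]
grip_width: 0.0851
gripper_force: 0.0
```

step_arm([
  [0,0,0.2],
  [0,0,0.2],
  [0,0,0.2],
  [0,0,0.14],
  [0,0,0],
  [0,0,0],
  [0,0,0],
  [0,0,0],
  [0,0,0],
  [0,0,0],
], fingers=[-1,-1,-1,-1,-1,1,1,1,1,1], twist=[0,0,0,0,0,0,0,0,0,0], force=35)

```text
time_s: 26.02
position: [0.6234, -0.0825, 0.017]
tool_rot: [[1.0, 0.001, 0.002], [0.001, -1.0, -0.001], [0.002, 0.001, -1.0]]
ft_force: [-1.3, -0.8, 6.1]
grip_width: 0.0627
gripper_force: 38.9
```

step_arm([
  [0,0,-0.02],
  [0,0,-0.05],
  [0,0,-0.2],
  [0,0,-0.4],
  [0,0,-0.4],
  [0,0,-0.2],
  [0,0,0],
], fingers=[1,1,1,1,1,1,1], twist=[0,0,0,0,0,0,0])

```text
time_s: 26.9
position: [0.6234, -0.0824, 0.1444]
tool_rot: [[1.0, 0.001, 0.003], [0.001, -1.0, -0.001], [0.003, 0.001, -1.0]]
ft_force: [0.2, -1.2, -1.1]
grip_width: 0.0632
gripper_force: 38.9
```

step_arm([
  [-0.15,0.2,0],
  [-0.25,0.34,0],
  [-0.32,0.42,0],
  [-0.32,0.42,0],
  [-0.3,0.4,0],
  [-0.22,0.3,0],
  [-0.11,0.14,0],
  [0,0,0],
  [0,0,0],
], fingers=[1,1,1,1,1,1,1,1,1], twist=[0,0,0,0,0,0,0,0,0])

```text
time_s: 28.02
position: [0.4567, -0.3034, 0.1426]
tool_rot: [[1.0, 0.002, -0.0], [0.002, -1.0, 0.001], [-0.0, -0.001, -1.0]]
ft_force: [0.2, 1.1, -2.3]
grip_width: 0.063
gripper_force: 39.0
```

step_arm([
  [0,0,0.2],
  [0,0,0.4],
  [0,0,0.35],
  [0,0,0.15],
  [0,0,0.06],
  [0,0,0],
], fingers=[1,1,1,1,1,1], twist=[0,0,0,0,0,0])

```text
time_s: 28.78
position: [0.4566, -0.3045, 0.0276]
tool_rot: [[1.0, 0.001, 0.001], [0.001, -1.0, -0.001], [0.001, 0.001, -1.0]]
ft_force: [0.1, 0.5, -0.9]
grip_width: 0.0632
gripper_force: 39.0
```

step_arm([
  [0,0,0.02],
  [0,0,0.02],
  [0,0,0.02],
  [0,0,0.01],
  [0,0,0],
], fingers=[1,1,1,1,1], twist=[0,0,0,0,0])

```text
time_s: 29.4
position: [0.4562, -0.3045, 0.021]
tool_rot: [[1.0, 0.001, 0.001], [0.001, -1.0, -0.001], [0.001, 0.001, -1.0]]
ft_force: [-3.1, 1.9, 10.0]
grip_width: 0.0633
gripper_force: 40.1
```

step_arm([
  [0,0,-0.004],
  [0,0,0],
  [0,0,0],
  [0,0,0],
  [0,0,0],
  [0,0,-0.1],
  [0,0,-0.3],
  [0,0,-0.4],
  [0,0,-0.4],
  [0,0,0],
], fingers=[-0.4,-0.6,-1,-1,-1,-1,-1,-1,-1,-1], twist=[0,0,0,0,0,0,0,0,0,0])

```text
time_s: 30.65
position: [0.4571, -0.3053, 0.1438]
tool_rot: [[1.0, 0.001, 0.005], [0.001, -1.0, -0.005], [0.005, 0.005, -1.0]]
ft_force: [0.2, -0.1, -0.2]
grip_width: 0.0853
gripper_force: 0.0
```

step_arm([
  [-0.3,0.3,0],
  [-0.4,0.4,0],
  [-0.4,0.4,0],
  [-0.3,0.4,0],
  [0,0,0],
  [0,0,0],
], fingers=[-1,-1,-1,-1,-1,-1], twist=[0,0,0,0,0,0])

```text
time_s: 31.4
position: [0.3163, -0.4538, 0.1398]
tool_rot: [[1.0, 0.001, -0.0], [0.001, -1.0, 0.001], [-0.0, -0.001, -1.0]]
ft_force: [0.6, 0.6, 0.9]
grip_width: 0.0854
gripper_force: 0.0
```

Run:
```python
from h import *
for n in("scene","top"):
    im,d=optics.get_image(n);cv2.imwrite(f"pics/{n}3.png",im)
    for q in ["blue_pot","red_pot","yellow_pot","green_pot","red_dish","blue_dish","green_dish","yellow_dish","beaker","amber_bottle"]:
        for r in models.trace(n,q)[:1]:
            m=r["mask"]&(d>0);v,u=np.nonzero(m)
            P=world(n,u.astype(float),v.astype(float),d[m]); z=np.percentile(P[2],95); t=abs(P[2]-z)<.004
            lo,hi=np.percentile(P[:2,t],[1,99],axis=1)
            print(n,q,round(r["confidence"],2),np.round(r["point"]),len(u),"z",z.round(4),"ctr",((lo+hi)/2).round(4),"size",(hi-lo).round(3))
```

```text
scene blue_pot 0.82 [201. 209.] 883 z 0.0564 ctr [ 0.4583 -0.3036] size [0.058 0.06 ]
scene red_pot 0.97 [284. 216.] 899 z 0.0561 ctr [ 0.4496 -0.1159] size [0.058 0.06 ]
scene yellow_pot 0.74 [464. 228.] 408 z 0.0495 ctr [0.4429 0.2837] size [0.033 0.033]
scene green_pot 0.61 [374. 270.] 520 z 0.0495 ctr [0.6048 0.0923] size [0.034 0.036]
scene red_dish 0.66 [290. 232.] 484 z 0.0064 ctr [ 0.4561 -0.1155] size [0.085 0.096]
scene blue_dish 0.78 [210. 224.] 427 z 0.007 ctr [ 0.4625 -0.3032] size [0.091 0.097]
scene green_dish 0.6 [376. 283.] 485 z 0.0067 ctr [0.6077 0.0938] size [0.064 0.07 ]
scene yellow_dish 0.96 [462. 243.] 388 z 0.0065 ctr [0.4446 0.2852] size [0.065 0.072]
scene beaker 0.63 [469. 279.] 1534 z 0.0759 ctr [0.6168 0.2746] size [0.065 0.062]
scene amber_bottle 0.8 [185. 257.] 851 z 0.0749 ctr [ 0.6356 -0.2657] size [0.039 0.035]
top blue_pot 0.86 [459. 278.] 944 z 0.0594 ctr [ 0.4535 -0.305 ] size [0.059 0.056]
top red_pot 0.62 [367. 283.] 832 z 0.0593 ctr [ 0.4433 -0.1182] size [0.057 0.059]
top yellow_pot 0.61 [165. 292.] 369 z 0.0522 ctr [0.4372 0.2829] size [0.035 0.033]
top green_pot 0.75 [264. 209.] 290 z 0.0523 ctr [0.5994 0.0896] size [0.036 0.032]
top red_dish 0.58 [350. 280.] 1079 z 0.0103 ctr [ 0.4458 -0.1179] size [0.097 0.096]
top blue_dish 0.7 [443. 271.] 701 z 0.0089 ctr [ 0.4539 -0.2955] size [0.097 0.077]
top green_dish 0.86 [265. 214.] 666 z 0.0084 ctr [0.5982 0.0917] size [0.071 0.068]
top yellow_dish 0.63 [178. 290.] 659 z 0.0089 ctr [0.4366 0.2828] size [0.071 0.071]
top amber_bottle 0.64 [165. 291.] 367 z 0.0522 ctr [0.4372 0.2829] size [0.035 0.033]
```

View pics/scene3.png

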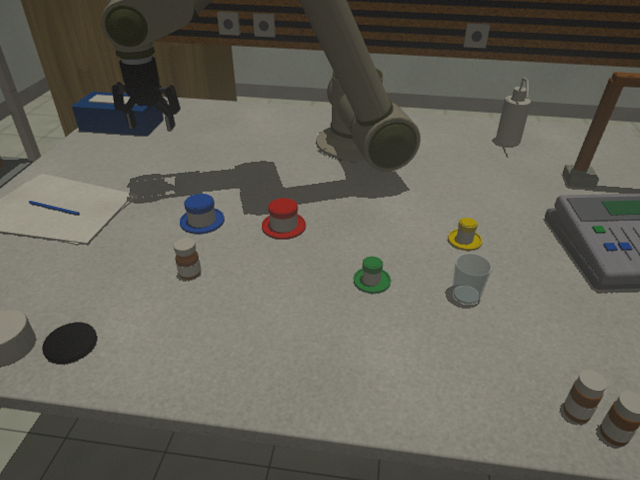

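View pics/top3.png

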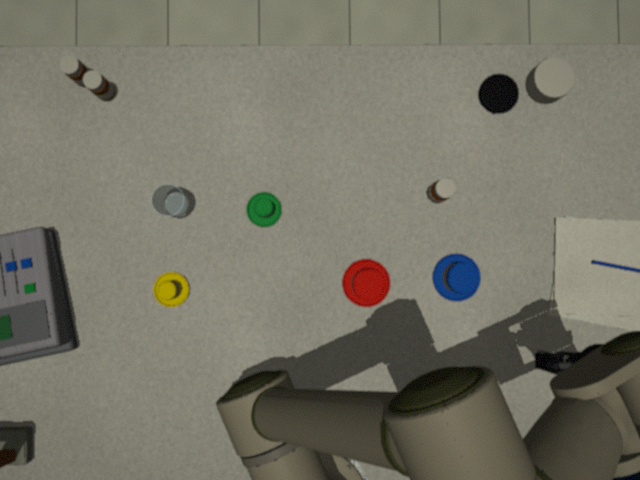

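All four pots stand level and centred in their dishes: blue (scene 201,212), red (284,217), green (372,275), yellow (466,234). The beaker and bottle haven't moved.

```bash
python3 -c "
from rig import close_job
print(close_job())"
```

```text
the job is handed in; nothing more can be done
None
```

I took both stacks apart and stood each pot upright and flat in the dish of its cap's colour, left the beaker and amber bottle where they were, and handed the job in at about 32 s.

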